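# Index the clock-face drilling jig to the next hour

## Task

The hour hole under the drill guide is done. Press the jig's spring plunger down with your fingertips to unlock the turntable, turn the table one index slot clockwise (seen from above) without running past it, and let the plunger spring back up so that the table is locked in that next slot. Do not pick anything up, and leave the things around the jig where they stand.

Things in the scene. Friction and masses are not known exactly. Their poses are not given: they have to be found in the camera images.
- jig: Fixed jig, screwed down: green round base 230 mm across and a fixed steel index plate 303 mm across (top 38 mm above the bench) with 12 slots, 21.5 mm wide, cut into its rim every 30 degrees. Origin on the bench on the vertical turning axis; its x axis points to the post of the drill bracket, which stands 187 to 219 mm out and 120 mm high.
- plunger_top (a point): Centre of the top of the plunger button: flat, aluminium, 30 mm across, 155 mm from the turning axis, on the end of the dark index arm that turns with the table. At rest it is 94 mm above the bench and 14 mm above the round dark housing it slides in (44 mm across, 56 to 80 mm above the bench). The point moves down with the button and round with the table.
- plunger (a joint): How far the button is pressed down, m: 0 fully up, 0.009 at its stop. Spring: 5 N to start, 9 N fully down. Below 0.004 its bevelled collar is in the slot: table locked, 2 mm play each way. Beyond 0.007 the table is free. Let go between slots, it stays 6.5 mm down, the collar rubbing under the plate, and springs up by itself once within 3 mm of a slot's middle.
- turntable (a joint): Angle of the table in rad: 0 at the start, locked in a slot; grows clockwise seen from above; next slot at 0.524 (81 mm of travel at the plunger). Turns easily (0.15 N m of friction), stays where left. Carries a clamped wooden blank (216 mm across, top 76 mm, clamps 88 mm above the bench). Turn it by dragging the pressed button or pushing the side of its housing.
- guide_bush (a point): Top centre of the steel drill guide bush (22 mm across) at the end of the fixed green bracket, 124 mm above the bench, 85 mm from the turning axis. Fixed; only to be kept clear of.
- sanding_block: Loose bystander: cork sanding block with a wooden grip, 110 x 62 x 38 mm, origin at the centre of its underside. Not to be moved.
- glue_bottle: Loose bystander: white glue bottle, 56 mm across, 150 mm tall, origin at the centre of its underside. Not to be moved.
- try_square: Loose bystander: try square lying flat, wooden stock 120 x 22 x 18 mm along its x with a steel blade 30 x 180 mm along its +y, origin at the centre of the stock's underside. Not to be moved.
- wax_tin: Loose bystander: low round tin, 72 mm across, 45 mm tall, origin at the centre of its underside. Not to be moved.

How it is judged:
On the way, in this order (a step that is already met when the one before it is completed fails the run):
1. the fingers press the plunger in, clear of the first slot (value of joint plunger above 0.006 m and value of joint turntable below 0.1 rad and contact force between the fingers and jig above 2 N).
2. the table is turned clockwise out of the first slot (value of joint turntable above 0.2 rad).
At the end, for the whole second after the job is handed in: The turntable stands still at the next slot clockwise (0.524 rad, +-0.023) with the plunger sprung back up to within 2 mm of fully up, so that the table is locked (value of joint turntable between 0.5 and 0.547 rad and value of joint plunger below 0.002 m and velocity of joint turntable between -0.03 and 0.03 rad/s); the robot touches nothing.
It fails at once if the table is turned more than 10 degrees past the next slot (value of joint turntable above 0.7 rad).
It fails at once if the table is turned the wrong way (anticlockwise) (value of joint turntable below -0.12 rad).
It fails at once if a bystander is lifted, carried or knocked more than 20 mm from its place (distance of any of sanding_block, glue_bottle, try_square, wax_tin from where it was at the start of the episode above 0.02 m).
It also fails if it takes over 40 s, if anything falls off the work surface, if the arm or the gripper's body presses on something with over 40 N, if the wrist force passes 120 N, or if a joint passes its speed limit or range.

## Robot

A 6-joint arm with a two-finger parallel gripper is mounted at the origin on the work surface. World frame = base frame: x ahead of the robot, y to its left, z up, the work surface at z = 0. Lengths are in m, angles in rad, forces in N, time in s.
With the tool pointing down it reaches from about 0.275 to 0.85 m from the base axis. Payload 19 kg.
Tool frame: the origin (TCP) lies between the finger pads; the fingertips stand 14 mm ahead of it and the grasp point (between the pads) lies 5 mm behind it; z points along the fingers, y is the direction in which the jaws open and shut (so a half turn about z gives the same grasp; the last joint's range is limited). The gripper opens to 85 mm and grips with 20 to 120 N. Pads are 22 mm wide; open, the fingers measure 114 mm over their backs; the gripper's body (76 mm by 85 mm) begins 54 mm behind the grasp point. The pads swing forward as they close: fully open they stand 13 mm farther back than shut.
Start: joints at [1.154, 0.15, 1.437, -0, 1.554, -0.134], TCP at [0.16, 0.552, 0.245] pointing down, gripper open.
Joint ranges: [-2.8, 2.8], [-0.68, 2.1], [0.12, 2.68], [-1.39, 4.53], [0.16, 2.79], [-2.81, 2.81]. Speed limits (rad/s): [1.89, 1.89, 2.22, 3.01, 3.01, 3.01].

## Interface

Orientations are given as a 3x3 rotation matrix whose columns are the frame's x, y, z axes.
In Python, from bench import robot gives the robot as it stands.
- The arm moves only by the tool servo_tool, never from a script. Its argument "series" is a list of rows, each an object of numbers: "x", "y", "z": the shift along the tool's x, y, z normalised to -1 to 1, where 1 is 0.05 m; "turn": the turn about the tool's z normalised to -1 to 1, where 1 is 0.12 rad. A call has 1 to 12 rows; each row shifts and turns the commanded pose from where the row before left it, along the tool's axes as they then stand; what a row does not reach is not made up. A row lasts 1/10 s, in which the tool goes at most 50 mm and 8.59 degrees, less where a joint would pass 70% of its speed; a pose out of reach is approached as far as the arm can. A call with a number of a shift or a turn outside -1 to 1 is refused whole. A call with a gripper value outside its range is refused whole. "hand" is the opening, from -1 (shut) to 1 (fully open), so that 0 is half open, set as the call begins (left out, the last holds). The fingers move at their own pace and stop on an object; "grip_force" is the grip in N (left out, the last holds). Time passes only in rows, so rows that do not move let the fingers close. It gives the time, the measured TCP pose, the force and the opening at its end, in the units of the state.
- robot.read_state(): the state, without advancing time (a new reading comes with each control period).
- robot.grab_frame(name): name is "side" or "top" or "wrist"; returns (picture, depth): 480x640x3 uint8, blue, green, red; 480x640 float32, m along the optical axis (not along the pixel's ray), 0 where there is no reading.
- robot.camera_params(name): a dict with "mtx" (3x3 intrinsics, pixels), "k1" (the pictures are not rectified: a ray, as slopes to the right and down, at radius r is drawn at 1 + k1 r^2 times it, then the intrinsics apply), "origin" and "attitude" of the camera in the world; the wrist camera has in their place "tool_from_camera" (4x4, takes a point from camera to tool coordinates, whose origin is the TCP and whose axes are the flange's). Camera axes: x right, y up, looking along -z (the intrinsics and any distortion apply to the point x, -y, -z); pixel columns grow to the right and rows downward; lengths in m; the calibration is good to about 2 mm. A picture is of the moment at which its call begins: read the wrist's pose just before it. camera_params takes no time and is no camera call.
- robot.sign_off(): hands the job in, once; it reports no verdict.
The state is a dict: "time": time; "joint_pos": joint angles; "qvel": joint speeds; "effort": joint torques, N m; "position": TCP position; "ee_rot": TCP orientation; "wrist_force": force on the tool from outside, world axes, zero at the start; "ft_torque": the same for the moment, N m; "width": finger opening in m.
Only numpy, scipy, OpenCV 4.12 (cv2) and the standard library are available. Lean on these libraries where they do the work, as an engineer would, in place of code of your own. Each camera call takes 0.05 s, during which the arm holds its last target.

## Working session

There is one attempt and no reset: what is moved stays moved. The work goes in short steps, Python scripts to look and compute and a tool call to move; the robot and the scene stay as the last step left them, time stands still between calls to the robot, and variables do not carry over. Pictures are saved under pics/ and viewed, and the job is handed in when it is done.

Besides the shell and the picture viewer there is one more tool, called after "Call:" as name([rows], argument=value, ...), one row to a line, values as JSON. servo_tool: Moves the arm, as the interface text tells. Scaled input: -1 to 1 covers 0.05 m each way for a shift and 0.12 rad each way for a turn. Its arguments: {"type":"object","properties":{"series":{"type":"array"},"hand":{"type":"number"},"grip_force":{"type":"number"}},"required":["series"]}

```bash
mkdir -p pics
python3 - <<'E'
from bench import robot
import cv2,numpy as np
s=robot.read_state();print(s['time'],s['position'],np.round(s['ee_rot'],3),s['width'])
for n in('top','side'):
    p,d=robot.grab_frame(n);cv2.imwrite(f'pics/{n}0.png',p);np.save(f'{n}0.npy',d);print(n,robot.camera_params(n))
print(robot.camera_params('wrist'))
E
```

```text
0.0 [0.16037023 0.55194726 0.24469521] [[-0.96   0.279 -0.   ]
 [ 0.279  0.96  -0.001]
 [ 0.    -0.001 -1.   ]] 0.0855816788636594
top {'mtx': array([[509.59476353,   0.        , 319.67919228],
       [  0.        , 509.59476353, 246.08967029],
       [  0.        ,   0.        ,   1.        ]]), 'k1': -0.07106685086633081, 'origin': array([0.31585801, 0.01743911, 1.1218286 ]), 'attitude': array([[ 0.06316163,  0.97073596, -0.2316944 ],
       [-0.99798274,  0.0629253 , -0.00841784],
       [ 0.00640794,  0.2317587 ,  0.9727522 ]])}
side {'mtx': array([[540.79174974,   0.        , 309.74869082],
       [  0.        , 540.79174974, 238.12339676],
       [  0.        ,   0.        ,   1.        ]]), 'k1': -0.01664408755509341, 'origin': array([ 0.27931396, -0.81518734,  0.89352777]), 'attitude': array([[ 0.95232619,  0.19571632, -0.23402982],
       [-0.3048681 ,  0.63920846, -0.70602265],
       [ 0.01141369,  0.74371208,  0.66840262]])}
{'mtx': array([[360.6847203 ,   0.        , 322.7472677 ],
       [  0.        , 360.6847203 , 240.75925175],
       [  0.        ,   0.        ,   1.        ]]), 'k1': 0.00020010081414623395, 'tool_from_camera': array([[ 6.11499471e-04,  9.48402235e-01,  3.17069120e-01,
         8.09437261e-02],
       [ 9.99999737e-01, -4.56260599e-04, -5.63854147e-04,
         1.43164614e-03],
       [-3.90094386e-04,  3.17069381e-01, -9.48402264e-01,
        -1.29589074e-01],
       [ 0.00000000e+00,  0.00000000e+00,  0.00000000e+00,
         1.00000000e+00]])}
```

View pics/top0.png

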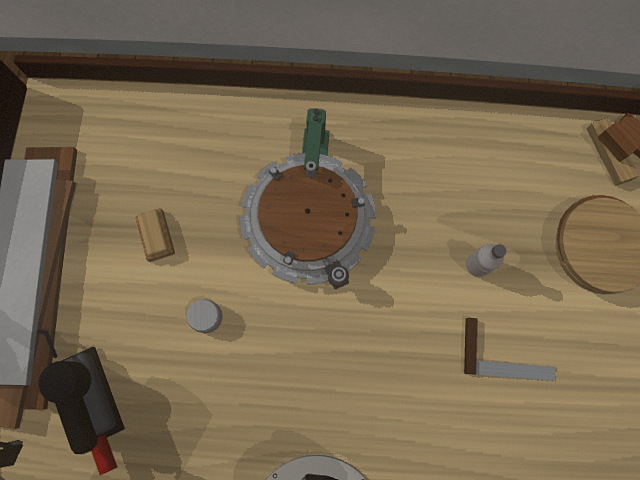

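View pics/side0.png

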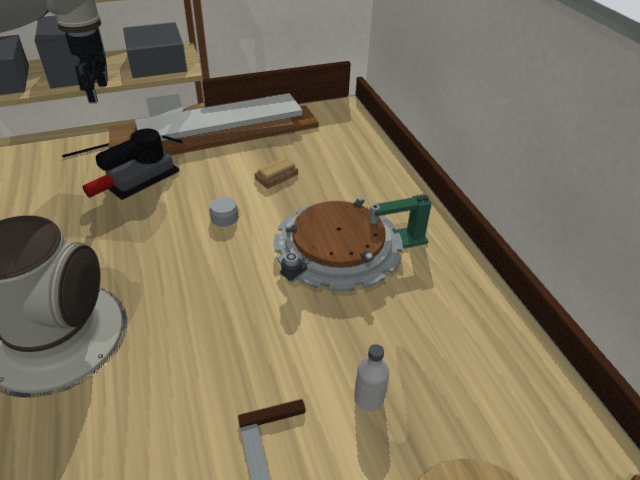

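```bash
cat > h.py <<'E'
import numpy as np,cv2
from bench import robot
def ray(P,uv):
    K=P['mtx'];k=np.array([P['k1'],0,0,0,0.])
    q=cv2.undistortPoints(np.array([[uv]],float),K,k)[0,0]
    return P['attitude']@np.array([q[0],-q[1],-1])
def onz(P,uv,z):
    r=ray(P,uv);return P['origin']+r*(z-P['origin'][2])/r[2]
E
python3 - <<'E'
from h import *
for n,c in(('top',(325,230)),('side',(330,240))):
    p=cv2.imread(f'pics/{n}0.png')
    x,y=c; r=130
    q=p[max(0,y-r):y+r,x-r:x+r]
    cv2.imwrite(f'pics/{n}0z.png',cv2.resize(q,(600,600),interpolation=cv2.INTER_CUBIC)[:, :])
    print(q.shape)
P=robot.camera_params('top')
print(onz(P,(338.5,274),.094),onz(P,(311,165.5),.124))
E
```

```text
(260, 260, 3)
(260, 260, 3)
[ 0.50452501 -0.01584017  0.094     ] [0.72559864 0.05518775 0.124     ]
```

View pics/top0z.png

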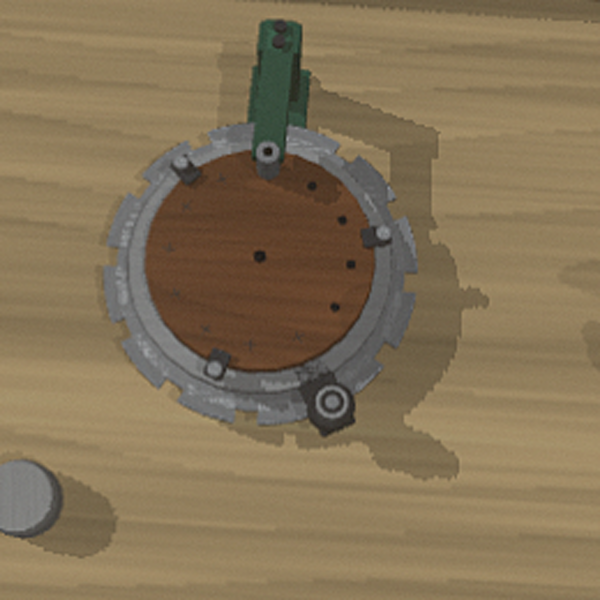

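View pics/side0z.png

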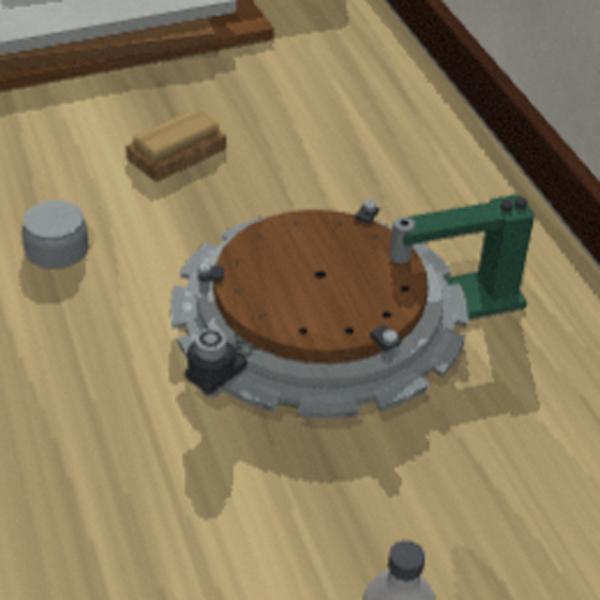

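Run:
```python
from h import *
P=robot.camera_params('top');S=robot.camera_params('side')
for n,a,b,z in(('pl',(338.9,274.2),(291,256.5),.094),('c',(307.7,210.9),(338.7,228.7),.076),('bush',(310.7,165.4),(374.2,207.5),.124)):
    t=onz(P,a,z);s=onz(S,b,z)
    A=[];rh=[]
    for C,uv in((P,a),(S,b)):
        r=ray(C,uv);r/=np.linalg.norm(r);M=np.eye(3)-np.outer(r,r);A.append(M);rh.append(M@C['origin'])
    x=np.linalg.solve(sum(A),sum(rh));print(n,t,s,x)
s=robot.read_state();print(s['time'],np.round(s['wrist_force'],2))
```

```text
pl [ 0.50416233 -0.01668077  0.094     ] [ 0.5032065  -0.01473867  0.094     ] [ 0.50325528 -0.01656416  0.09587398]
c [0.6407546  0.05704023 0.076     ] [0.63940074 0.05977939 0.076     ] [0.63907206 0.05702467 0.0787181 ]
bush [0.7257817  0.05583019 0.124     ] [0.7209552  0.05404707 0.124     ] [0.72408554 0.05613857 0.12267252]
0.1 [ 1.17  0.49 -0.18]
```

Call:
servo_tool([
  {"x":-0.4,"y":-0.37},
  {"x":-0.4,"y":-0.37},
  {"x":-0.4,"y":-0.37},
  {"x":-0.4,"y":-0.37},
  {"x":-0.4,"y":-0.37},
  {"x":-0.4,"y":-0.37},
  {"x":-0.4,"y":-0.37},
  {"x":-0.4,"y":-0.37},
  {"x":-0.4,"y":-0.37},
  {"x":-0.4,"y":-0.37},
  {"x":-0.4,"y":-0.37},
  {"x":-0.4,"y":-0.37},
], hand=-1)

```text
schema error: expected keys x, y, z, turn
```

Call:
servo_tool([
  {"x":-0.4,"y":-0.37},
  {"x":-0.4,"y":-0.37},
  {"x":-0.4,"y":-0.37},
  {"x":-0.4,"y":-0.37},
  {"x":-0.4,"y":-0.37},
  {"x":-0.4,"y":-0.37},
  {"x":-0.4,"y":-0.37},
  {"x":-0.4,"y":-0.37},
  {"x":-0.4,"y":-0.37},
  {"x":-0.4,"y":-0.37},
  {"x":-0.3,"y":-0.3},
  {"z":0},
])

```text
schema error: expected keys x, y, z, turn
```

Call:
servo_tool([
  {"x":-0.4,"y":-0.37,"z":0,"turn":0},
  {"x":-0.4,"y":-0.37,"z":0,"turn":0},
  {"x":-0.4,"y":-0.37,"z":0,"turn":0},
  {"x":-0.4,"y":-0.37,"z":0,"turn":0},
  {"x":-0.4,"y":-0.37,"z":0,"turn":0},
  {"x":-0.4,"y":-0.37,"z":0,"turn":0},
  {"x":-0.4,"y":-0.37,"z":0,"turn":0},
  {"x":-0.4,"y":-0.37,"z":0,"turn":0},
  {"x":-0.4,"y":-0.37,"z":0,"turn":0},
  {"x":-0.4,"y":-0.37,"z":0,"turn":0},
  {"x":-0.4,"y":-0.37,"z":0,"turn":0},
  {"x":-0.4,"y":-0.37,"z":0,"turn":0},
], hand=-1)

```text
time: 1.3
position: [0.3293, 0.2709, 0.2451]
ee_rot: [[-0.96, 0.279, -0.0], [0.279, 0.96, -0.0], [0.0, -0.0, -1.0]]
wrist_force: [0.4, 0.1, -0.3]
width: -0.0002
```

Call:
servo_tool([
  {"x":-0.4,"y":-0.37,"z":0,"turn":0},
  {"x":-0.4,"y":-0.37,"z":0,"turn":0},
  {"x":-0.4,"y":-0.37,"z":0,"turn":0},
  {"x":-0.4,"y":-0.37,"z":0,"turn":0},
  {"x":-0.4,"y":-0.37,"z":0,"turn":0},
  {"x":-0.4,"y":-0.37,"z":0,"turn":0},
  {"x":-0.4,"y":-0.37,"z":0,"turn":0},
  {"x":-0.4,"y":-0.37,"z":0,"turn":0},
  {"x":-0.4,"y":-0.37,"z":0,"turn":0},
  {"x":-0.4,"y":-0.37,"z":0,"turn":0},
  {"x":-0.3,"y":-0.3,"z":0,"turn":0},
  {"x":0,"y":0,"z":0,"turn":0},
])

```text
time: 2.5
position: [0.4803, 0.0182, 0.2447]
ee_rot: [[-0.96, 0.281, -0.001], [0.281, 0.96, -0.0], [0.001, -0.001, -1.0]]
wrist_force: [-0.2, -0.4, 0.6]
width: -0.0001
```

```bash
cat >> h.py <<'E'
def wristP():
    s=robot.read_state();W=robot.camera_params('wrist');R=np.array(s['ee_rot']);T=W['tool_from_camera']
    return dict(mtx=W['mtx'],k1=W['k1'],origin=np.array(s['position'])+R@T[:3,3],attitude=R@T[:3,:3])
E
python3 - <<'E'
from h import *
P=wristP();p,d=robot.grab_frame('wrist');cv2.imwrite('pics/w1.png',p)
import pickle;pickle.dump(P,open('w1.pkl','wb'))
g=cv2.cvtColor(p,cv2.COLOR_BGR2GRAY)
E
```

```text
(no output)
```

View pics/w1.png

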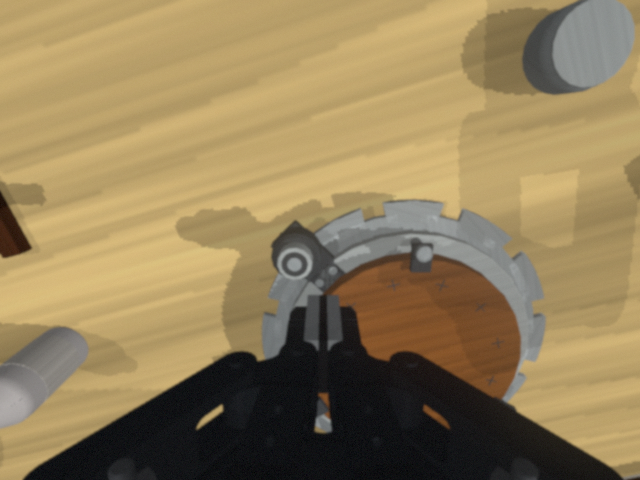

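Run:
```python
from h import *
import pickle;P=pickle.load(open('w1.pkl','rb'))
print(onz(P,(294,264),.094))
s=robot.read_state();R=np.array(s['ee_rot'])
for t in((.5037,-.0162),(.5045,-.0155)):
    print(R.T@(np.array([*t,.125])-s['position'])/.05)
```

```text
[ 0.50575081 -0.01281325  0.094     ]
[-0.66164562 -0.54430893  2.39544706]
[-0.67307295 -0.52638086  2.39542892]
```

Call:
servo_tool([
  {"x":-0.22,"y":-0.18,"z":0.3,"turn":0},
  {"x":-0.22,"y":-0.18,"z":0.4,"turn":0},
  {"x":-0.22,"y":-0.16,"z":0.4,"turn":0},
  {"x":0,"y":0,"z":0.4,"turn":0},
  {"x":0,"y":0,"z":0.4,"turn":0},
  {"x":0,"y":0,"z":0.3,"turn":0},
  {"x":0,"y":0,"z":0.2,"turn":0},
  {"x":0,"y":0,"z":0,"turn":0},
])

```text
time: 3.35
position: [0.5034, -0.0136, 0.1243]
ee_rot: [[-0.96, 0.278, -0.002], [0.278, 0.96, 0.0], [0.002, -0.0, -1.0]]
wrist_force: [0.5, 0.2, 0.9]
width: -0.0001
```

Run:
```python
from h import *
P=wristP();p,d=robot.grab_frame('wrist');cv2.imwrite('pics/w2.png',p)
for n in('side',):
    p,d=robot.grab_frame(n);cv2.imwrite('pics/s2.png',cv2.resize(p[170:320,200:400],(800,600),interpolation=cv2.INTER_CUBIC))
import pickle;pickle.dump(P,open('w2.pkl','wb'))
```

```text
(no output)
```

View pics/w2.png

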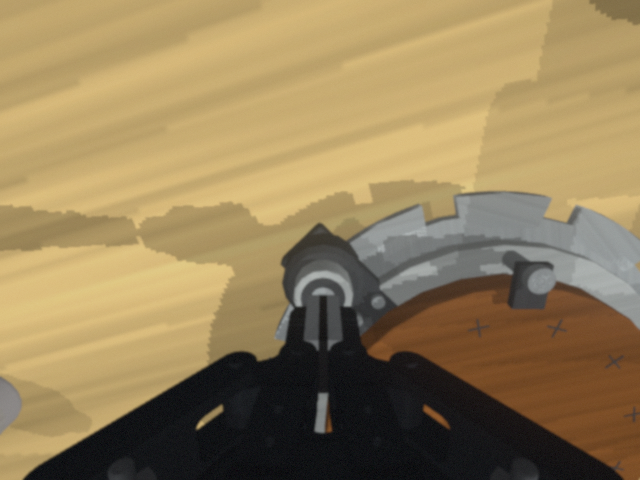

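View pics/s2.png

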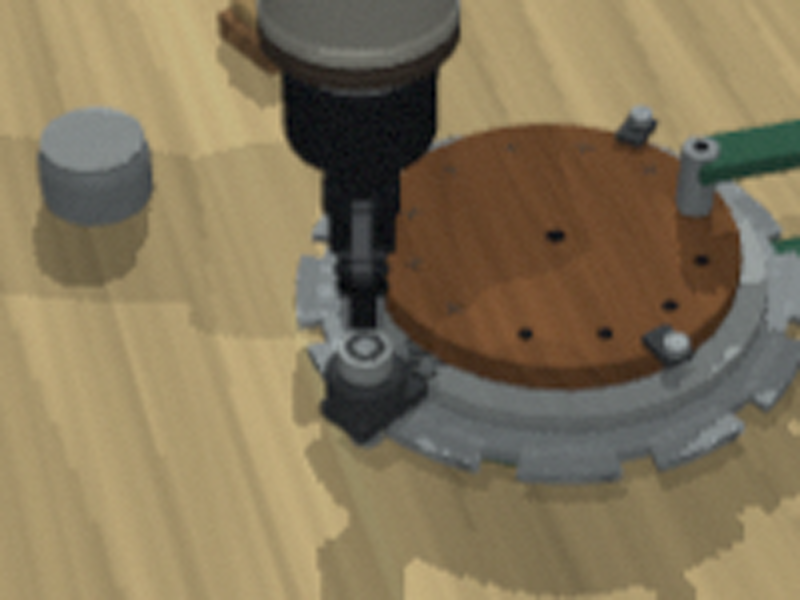

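Call:
servo_tool([
  {"x":0,"y":0,"z":0.1,"turn":0},
  {"x":0,"y":0,"z":0.1,"turn":0},
  {"x":0,"y":0,"z":0.1,"turn":0},
  {"x":0,"y":0,"z":0.06,"turn":0},
  {"x":0,"y":0,"z":0,"turn":0},
])

```text
time: 3.95
position: [0.504, -0.0143, 0.1071]
ee_rot: [[-0.96, 0.279, -0.0], [0.279, 0.96, -0.0], [0.0, -0.0, -1.0]]
wrist_force: [-1.3, -0.8, 4.7]
width: 0.0003
```

Call:
servo_tool([
  {"x":0,"y":0,"z":0.06,"turn":0},
  {"x":0,"y":0,"z":0.06,"turn":0},
  {"x":0,"y":0,"z":0.06,"turn":0},
  {"x":0,"y":0,"z":0,"turn":0},
  {"x":0,"y":0,"z":0,"turn":0},
])

```text
time: 4.45
position: [0.5043, -0.0146, 0.099]
ee_rot: [[-0.96, 0.279, 0.001], [0.279, 0.96, -0.001], [-0.001, -0.001, -1.0]]
wrist_force: [-3.5, -1.9, 10.0]
width: -0.0
```

Call:
servo_tool([
  {"x":0,"y":0,"z":0.02,"turn":0},
  {"x":0,"y":0,"z":0,"turn":0},
])

```text
time: 4.65
position: [0.5045, -0.0148, 0.0989]
ee_rot: [[-0.96, 0.279, 0.002], [0.279, 0.96, -0.001], [-0.002, -0.001, -1.0]]
wrist_force: [-6.0, -4.0, 21.8]
width: 0.0
```

```bash
cat > arc.py <<'E'
from h import *
import sys
s=robot.read_state();R=np.array(s['ee_rot']);p=np.array(s['position'])[:2]
c=np.array([.640,.058]);print('r',np.linalg.norm(p-c),p,s['wrist_force'],'ang',np.degrees(np.arctan2(*(p-c)[::-1])))
tot=float(sys.argv[1]);n=int(sys.argv[2]);prev=p
for i in range(1,n+1):
    a=-tot*i/n;q=c+np.array([[np.cos(a),-np.sin(a)],[np.sin(a),np.cos(a)]])@(p-c)
    d=R.T@np.array([*(q-prev),0])/.05;prev=q;print(i,d.round(3),q.round(4))
E
python3 arc.py 0.52 16
```

```text
r 0.1537895883187434 [ 0.5045482  -0.01482888] [-5.99347982 -4.03055002 21.791203  ] ang -151.73424615594362
1 [ 0.069  0.072 -0.   ] [ 0.5023 -0.0104]
2 [ 0.066  0.075 -0.   ] [ 0.5001 -0.0059]
3 [ 0.064  0.077 -0.   ] [ 0.4981 -0.0013]
4 [ 0.061  0.079 -0.   ] [0.4963 0.0033]
5 [ 0.059  0.081 -0.   ] [0.4945 0.008 ]
6 [ 0.056  0.083 -0.   ] [0.493  0.0128]
7 [ 0.054  0.084 -0.   ] [0.4916 0.0176]
8 [ 0.051  0.086 -0.   ] [0.4904 0.0224]
9 [ 0.048  0.088 -0.   ] [0.4893 0.0273]
10 [ 0.045  0.089 -0.   ] [0.4884 0.0322]
11 [ 0.042  0.091 -0.   ] [0.4876 0.0372]
12 [ 0.039  0.092 -0.   ] [0.487  0.0421]
13 [ 0.036  0.093 -0.   ] [0.4866 0.0471]
14 [ 0.033  0.094 -0.   ] [0.4863 0.0521]
15 [ 0.03   0.095 -0.   ] [0.4862 0.0571]
16 [ 0.027  0.096 -0.   ] [0.4863 0.0621]
```

Call:
servo_tool([
  {"x":0.069,"y":0.072,"z":0,"turn":0},
  {"x":0.066,"y":0.075,"z":0,"turn":0},
  {"x":0.064,"y":0.077,"z":0,"turn":0},
  {"x":0.061,"y":0.079,"z":0,"turn":0},
  {"x":0.059,"y":0.081,"z":0,"turn":0},
  {"x":0.056,"y":0.083,"z":0,"turn":0},
  {"x":0.054,"y":0.084,"z":0,"turn":0},
  {"x":0.051,"y":0.086,"z":0,"turn":0},
  {"x":0,"y":0,"z":0,"turn":0},
])

```text
time: 5.55
position: [0.4908, 0.0233, 0.0989]
ee_rot: [[-0.96, 0.279, 0.003], [0.279, 0.96, -0.0], [-0.003, 0.0, -1.0]]
wrist_force: [-1.6, 0.1, 18.5]
width: 0.0002
```

Run:
```python
from h import *
p,d=robot.grab_frame('side');cv2.imwrite('pics/s3.png',cv2.resize(p[170:320,200:400],(800,600),interpolation=cv2.INTER_CUBIC))
```

```text
(no output)
```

View pics/s3.png

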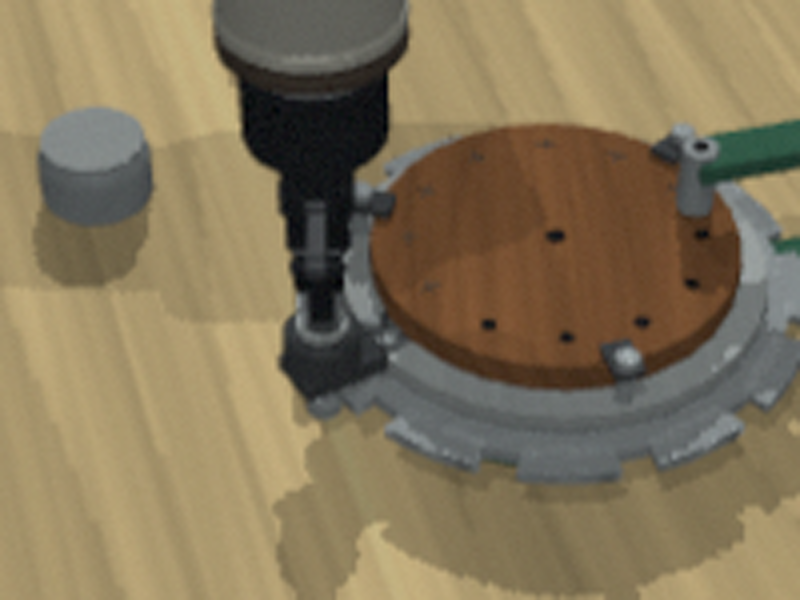

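The table follows the fingertips: in the side view the button is at (322,320), still under the tips. I'll do the second half now.

Call:
servo_tool([
  {"x":0.048,"y":0.088,"z":0,"turn":0},
  {"x":0.045,"y":0.089,"z":0,"turn":0},
  {"x":0.042,"y":0.091,"z":0,"turn":0},
  {"x":0.039,"y":0.092,"z":0,"turn":0},
  {"x":0.036,"y":0.093,"z":0,"turn":0},
  {"x":0.033,"y":0.094,"z":0,"turn":0},
  {"x":0.03,"y":0.095,"z":0,"turn":0},
  {"x":0.02,"y":0.06,"z":0,"turn":0},
  {"x":0,"y":0,"z":0,"turn":0},
  {"x":0,"y":0,"z":0,"turn":0},
])

```text
time: 6.6
position: [0.4868, 0.0609, 0.0989]
ee_rot: [[-0.96, 0.279, 0.003], [0.279, 0.96, -0.0], [-0.003, 0.001, -1.0]]
wrist_force: [-0.6, 0.8, 17.0]
width: -0.0003
```

```bash
python3 arc.py 0.02 1
python3 - <<'E'
from h import *
p,d=robot.grab_frame('side');cv2.imwrite('pics/s4f.png',p);cv2.imwrite('pics/s4.png',cv2.resize(p[170:320,200:400],(800,600),interpolation=cv2.INTER_CUBIC))
P=wristP();p,d=robot.grab_frame('wrist');cv2.imwrite('pics/w4.png',p)
E
```

```text
r 0.15324508952715518 [0.48678247 0.06090608] [-0.55227979  0.81222112 16.97933555] ang 178.91339832457405
1 [0.015 0.059 0.   ] [0.4869 0.064 ]
```

View pics/s4.png

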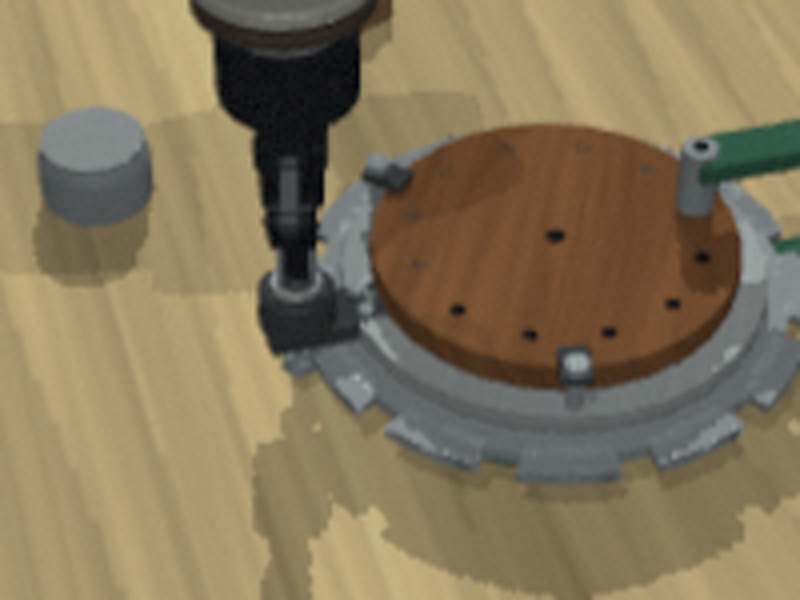

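View pics/w4.png

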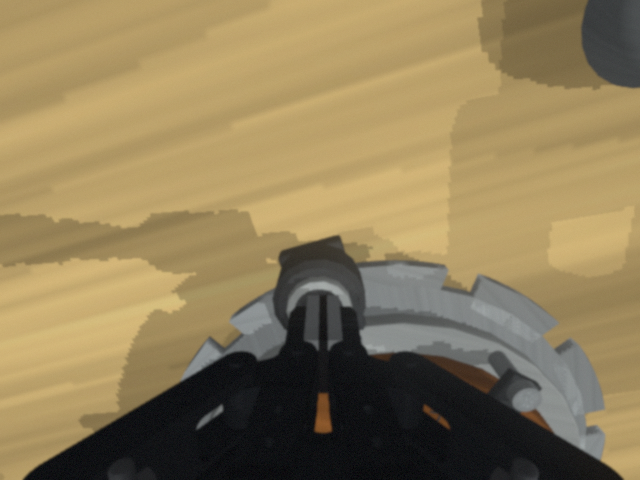

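```bash
cat > ang.py <<'E'
from h import *
import sys
S=robot.camera_params('side');c0=None
def holes(f):
    p=cv2.imread(f);g=cv2.cvtColor(p,cv2.COLOR_BGR2GRAY)
    g=cv2.resize(g[190:290,280:400],None,fx=4,fy=4,interpolation=cv2.INTER_CUBIC).astype(float)
    bh=cv2.morphologyEx(g.astype(np.uint8),cv2.MORPH_BLACKHAT,np.ones((21,21)))
    n,l,st,ce=cv2.connectedComponentsWithStats((bh>28).astype(np.uint8))
    out=[]
    for i in range(1,n):
        if 20<st[i,4]<400:
            m=l==i;w=bh*m;yy,xx=np.nonzero(m);ww=w[m]
            u=(np.average(xx,weights=ww)+.5)/4-.5+280;v=(np.average(yy,weights=ww)+.5)/4-.5+190
            q=onz(S,(u,v),.076)-np.array([.6394,.0598,.076])
            r=np.hypot(*q[:2])
            if r<.1: out.append((round(u,1),round(v,1),round(r,4),round(np.degrees(np.arctan2(q[1],q[0])),2),st[i,4]))
    return out
for f in sys.argv[1:]:
    print(f); [print(o) for o in holes(f)]
E
python3 ang.py pics/side0.png pics/s4f.png
```

```text
pics/side0.png
(np.float64(338.4), np.float64(228.6), np.float64(0.0008), np.float64(126.22), np.int32(196))
(np.float64(375.0), np.float64(234.6), np.float64(0.0844), np.float64(-31.12), np.int32(80))
(np.float64(367.0), np.float64(246.0), np.float64(0.0841), np.float64(-61.32), np.int32(133))
(np.float64(331.0), np.float64(253.1), np.float64(0.0845), np.float64(-121.6), np.int32(134))
(np.float64(350.9), np.float64(252.9), np.float64(0.0843), np.float64(-91.52), np.int32(132))
pics/s4f.png
(np.float64(338.4), np.float64(228.5), np.float64(0.0008), np.float64(122.26), np.int32(201))
(np.float64(375.3), np.float64(233.9), np.float64(0.0848), np.float64(-29.43), np.int32(81))
(np.float64(367.8), np.float64(245.6), np.float64(0.0845), np.float64(-59.84), np.int32(138))
(np.float64(314.0), np.float64(247.0), np.float64(0.0851), np.float64(-150.13), np.int32(136))
(np.float64(351.8), np.float64(252.7), np.float64(0.0841), np.float64(-89.94), np.int32(137))
(np.float64(332.1), np.float64(253.3), np.float64(0.0844), np.float64(-119.89), np.int32(115))
```

Comparing the blank's holes with their starting positions, the table has turned about 28.4°, so it is about 4.3 mm short.

Call:
servo_tool([
  {"x":0.012,"y":0.042,"z":0,"turn":0},
  {"x":0.01,"y":0.042,"z":0,"turn":0},
  {"x":0,"y":0,"z":0,"turn":0},
  {"x":0,"y":0,"z":0,"turn":0},
])

```text
time: 7.1
position: [0.4869, 0.0652, 0.0989]
ee_rot: [[-0.96, 0.279, 0.003], [0.279, 0.96, -0.0], [-0.003, 0.001, -1.0]]
wrist_force: [-1.0, 0.9, 18.3]
width: 0.0003
```

```bash
python3 - <<'E'
from h import *
p,d=robot.grab_frame('side');cv2.imwrite('pics/s5f.png',p)
E
python3 ang.py pics/s5f.png
```

```text
pics/s5f.png
(np.float64(338.5), np.float64(228.5), np.float64(0.0008), np.float64(110.17), np.int32(204))
(np.float64(375.1), np.float64(234.5), np.float64(0.0845), np.float64(-30.81), np.int32(86))
(np.float64(367.1), np.float64(246.0), np.float64(0.0843), np.float64(-61.39), np.int32(131))
(np.float64(313.2), np.float64(246.5), np.float64(0.085), np.float64(-151.73), np.int32(127))
(np.float64(331.0), np.float64(253.1), np.float64(0.0845), np.float64(-121.58), np.int32(133))
(np.float64(351.0), np.float64(252.9), np.float64(0.0843), np.float64(-91.33), np.int32(127))
```

Now the holes sit within about 0.2° of the 30° index. I'll lift straight up.

Call:
servo_tool([
  {"x":0,"y":0,"z":-0.04,"turn":0},
  {"x":0,"y":0,"z":-0.06,"turn":0},
  {"x":0,"y":0,"z":-0.1,"turn":0},
  {"x":0,"y":0,"z":-0.3,"turn":0},
  {"x":0,"y":0,"z":-0.6,"turn":0},
  {"x":0,"y":0,"z":-0.8,"turn":0},
  {"x":0,"y":0,"z":-0.8,"turn":0},
  {"x":0,"y":0,"z":-0.4,"turn":0},
  {"x":0,"y":0,"z":0,"turn":0},
  {"x":0,"y":0,"z":0,"turn":0},
])

```text
time: 8.15
position: [0.4857, 0.0652, 0.2521]
ee_rot: [[-0.96, 0.279, 0.0], [0.279, 0.96, -0.0], [-0.0, -0.0, -1.0]]
wrist_force: [0.0, 0.2, -0.1]
width: -0.0002
```

```bash
python3 - <<'E'
from h import *
p,d=robot.grab_frame('side');cv2.imwrite('pics/s6f.png',p);cv2.imwrite('pics/s6.png',cv2.resize(p[170:320,200:400],(800,600),interpolation=cv2.INTER_CUBIC))
P=wristP();p,d=robot.grab_frame('wrist');cv2.imwrite('pics/w6.png',p)
p,d=robot.grab_frame('top');cv2.imwrite('pics/t6.png',p)
E
python3 ang.py pics/s6f.png
```

```text
pics/s6f.png
(np.float64(338.4), np.float64(228.5), np.float64(0.0009), np.float64(114.27), np.int32(197))
(np.float64(374.9), np.float64(234.5), np.float64(0.0842), np.float64(-30.87), np.int32(82))
(np.float64(367.0), np.float64(245.9), np.float64(0.084), np.float64(-61.32), np.int32(122))
(np.float64(313.2), np.float64(246.5), np.float64(0.0851), np.float64(-151.77), np.int32(131))
(np.float64(330.9), np.float64(253.0), np.float64(0.0843), np.float64(-121.68), np.int32(128))
(np.float64(351.0), np.float64(252.9), np.float64(0.0844), np.float64(-91.42), np.int32(140))
```

View pics/s6.png

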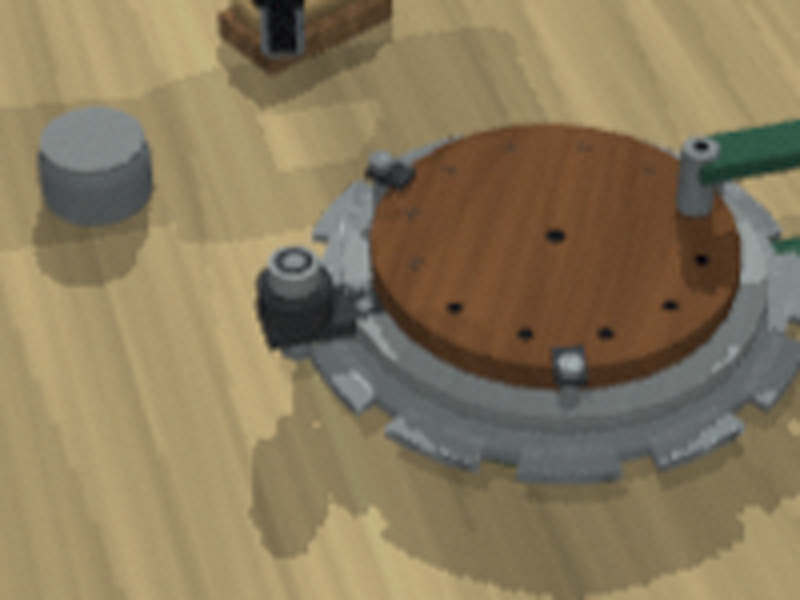

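View pics/t6.png

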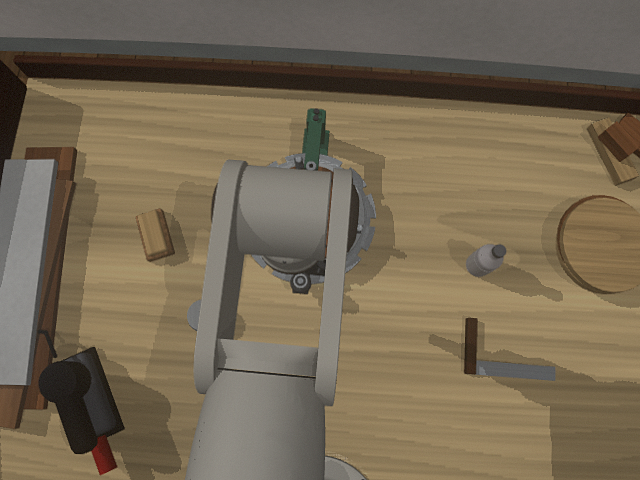

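View pics/w6.png

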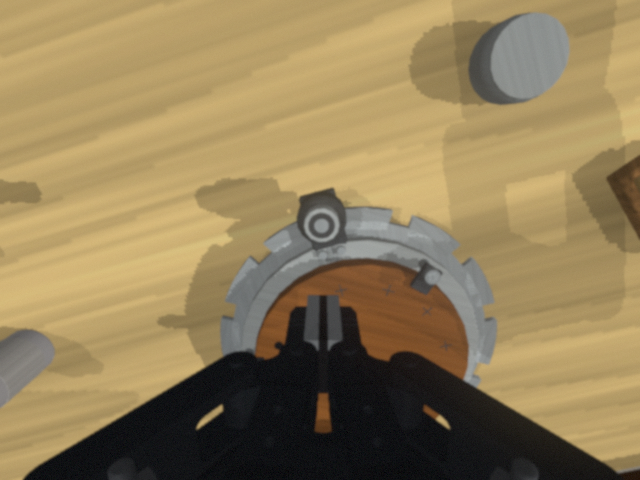

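Run:
```python
from h import *
P=robot.camera_params('top');S=robot.camera_params('side');W=wristP()
def tri(L):
    A=0;b=0
    for C,uv in L:
        r=ray(C,uv);r/=np.linalg.norm(r);M=np.eye(3)-np.outer(r,r);A=A+M;b=b+M@C['origin']
    return np.linalg.solve(A,b)
t=cv2.imread('pics/t6.png');cv2.imwrite('pics/t6z.png',cv2.resize(t[255:305,275:325],(600,600),interpolation=cv2.INTER_CUBIC))
s=cv2.imread('pics/s6f.png')[220:270,250:300];s0=cv2.imread('pics/side0.png')[241:291,268:318]
cv2.imwrite('pics/cmp.png',cv2.resize(np.hstack([s0,s]),(800,400),interpolation=cv2.INTER_CUBIC))
print(tri([(P,(300.8,281.5)),(S,(272.9,235))]),tri([(W,(321.5,225)),(S,(272.9,235))]))
d=np.load('side0.npy');print(d[257,291])
```

```text
[0.48343731 0.05996545 0.09698304] [0.48561973 0.06524872 0.0924734 ]
1.1514703
```

View pics/cmp.png

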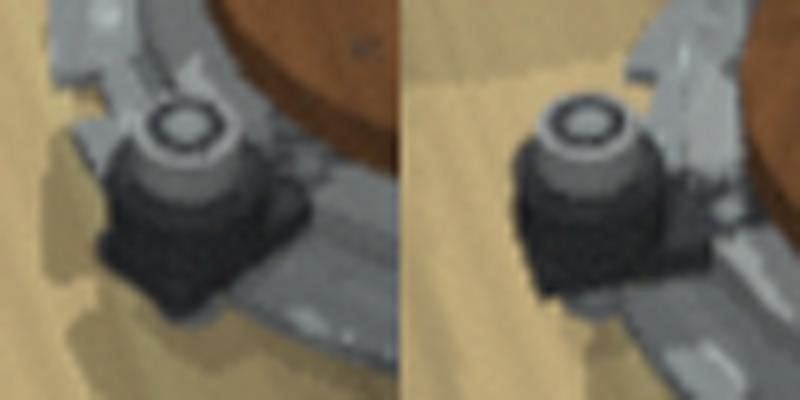

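View pics/t6z.png

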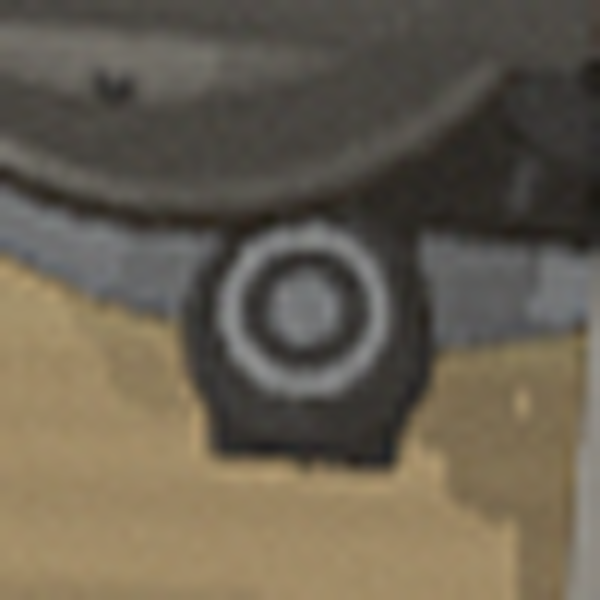

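The button stands as far out of its housing as it did at the start. It triangulates to z ≈ 0.092–0.097, against 0.0875 if it had stuck down. The hole pattern is on the index and the arm is clear.

```bash
python3 -c "
from bench import robot
print(robot.sign_off())"
```

```text
the job is handed in; nothing more can be done
None
```

The table has been turned one slot clockwise and the plunger has sprung back up. The job is handed in; sign-off reported no verdict.

**What I did:** I pressed the plunger to its stop with the shut fingertips (about 22 N) and dragged the table round by the button. Partway, the camera showed it about 4 mm short of the slot, so I added that distance and lifted straight up. This took about 8 s of the 40 s allowed.

**Last checks:**
- **Table angle:** the blank's holes came back to within about 0.3° of the 30° index, and stayed there after the lift.
- **Plunger height:** the button stands out of its housing as it did at the start. Two camera pairs put its top at 97 mm and 92 mm; 94 mm is fully up and 87.5 mm would be stuck down.
- **Robot clear:** wrist force was about 0 N, with the tool at 252 mm.
- **Bystanders:** the sanding block, glue bottle and try square look unmoved in the top view, and the wax tin in the side view. I judged this by eye and did not measure it.

**Disagreements:**
- **Arm position against table angle:** before the correction, the arm's own position gave 29.4° of turn while the holes gave 28.4°. I went by the holes.
- **Camera spread:** the two camera pairs also differed by about 5 mm on where the button is, more than the 2 mm calibration.

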